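Run a sprung scriber round the groove of a carved stone base

ROBOT

A 7-joint arm with a two-finger parallel gripper is mounted at the origin on the work surface. World frame = base frame: x ahead of the robot, y to its left, z up, the work surface at z = 0. Lengths are in m, angles in rad, forces in N, time in s.
With the tool pointing down it reaches from about 0.35 to 0.9 m from the base axis. Payload 8.1 kg.
Tool frame: the origin (TCP) lies midway between the tips of the shut fingers; the grasp point (between the pads) lies 19 mm behind it; z points along the fingers, y is the line along which they close (so a half turn about z gives the same grasp; the last joint's range is limited). The gripper opens to 92 mm and grips with 3 to 60 N. Pads are 19 mm wide; open, the fingers measure 130 mm over their backs; the gripper's body (75 mm by 190 mm) begins 47 mm behind the grasp point.
Start: joints at [-1.225, 0.434, 0.025, 1.573, -0.012, 1.134, -0.075], TCP at [0.271, 0.563, 0.227] pointing down, gripper open.
Joint ranges: [-2.62, 2.62], [-0.44, 2.09], [-1.27, 1.32], [0.08, 2.57], [-1.32, 4.46], [0.12, 2], [-2.74, 2.74]. Speed limits (rad/s): [2.22, 2.22, 3.01, 3.01, 3.14, 3.14, 3.14].

INTERFACE

Orientations are given as a rotation vector (axis times angle).
In Python, from cell import observe, cams, job gives the robot as it stands. The module is installed in compiled form; this text tells all that it offers.
- The arm moves only by the tool step_arm, never from a script. Its argument "steps" is a list of rows, each a list of 6 numbers: the shift along the world's x, y, z in mm, then the turn, a rotation vector about the world's x, y, z in rad. In form: [[dx, dy, dz, rx, ry, rz], ...]. A call has 1 to 20 rows; each row shifts and turns the commanded pose from where the row before left it; what a row does not reach is not made up. A row lasts 1/12 s, in which the tool goes at most 41.7 mm and 7.16 degrees, less where a joint would pass 70% of its speed; a pose out of reach is approached as far as the arm can. A call with a gripper value outside its range is refused whole. "gripper" is the opening, from 0 (shut) to 1 (fully open), set as the call begins (left out, the last holds). The fingers move at their own pace and stop on an object; "force" is the grip in N (left out, the last holds). Time passes only in rows, so rows that do not move let the fingers close. It gives the time, the measured TCP pose, the force, the opening and the grip force at its end, in the units of the state.
- observe(): the state, without advancing time (a new reading comes with each control period).
- cams.get_image(name): name is "side" or "top"; returns the picture (400x640x3 uint8, red, green, blue); there is no depth.
- cams.get_calibration(name): a dict with "fov_y" (degrees; the focal length in pixels is half the picture's height over the tangent of half this angle, whatever the lens; pixels are square), "cx", "cy" (the principal point, pixels), "world_to_cam" (4x4, takes a point from world to camera coordinates). Camera axes: x right, y up, looking along -z (the intrinsics and any distortion apply to the point x, -y, -z); pixel columns grow to the right and rows downward; lengths in m; the calibration is good to about 2 mm. A picture is of the moment at which its call begins. get_calibration takes no time and is no camera call.
- job.sign_off(): hands the job in; it is judged then, once.
The state is a dict: "clock": time; "joints": joint angles; "dq": joint speeds; "joint_efforts": joint torques, N m; "position": TCP position; "ee_rot": TCP orientation; "force": force on the tool from outside, world axes, zero at the start; "ft_torque": the same for the moment, N m; "width": opening from 0.0 (shut) to 1.0 (fully open); "gripper_force": force on a finger pad.
Only numpy, scipy, OpenCV 4.12 (cv2) and the standard library are available. Lean on these libraries where they do the work, as an engineer would, in place of code of your own. Each camera call takes 0.05 s, during which the arm holds its last target. There are 200 camera calls.

TASK

Pick up the blue scriber from the table, lay it in its slanted wooden rest with the point end low and let go, then take it again at a slant, so that it can be held upright, point down. Feel for the floor of the ring groove in the stone beside the red dot and run the sprung point gently and slowly (about 2 cm a second) along the groove's floor, past the white dots to the blue one, lightly pressed in as it passes each dot. Then lay the scriber back in its rest the same way and let go; leave the other things where they are.

Things in the scene. Friction and masses are not known exactly. Their poses are not given: they have to be found in the camera images.
- scriber: Sprung scriber, loose, 90 g, starts flat on the table, tip roughly towards the robot. Square blue handle 18 x 18 mm, 110 mm long (x = -60 to 50 mm), steel shank 9 mm thick (x = 50 to 85), brass point 5 mm thick (x = 85 to 111). Origin on the underside; axis 9 mm above it. +x towards the tip, +z out of its top face. Centre of mass near x = 15 mm.
- scriber_tip (a point): rounded end of the brass point, on the scriber's axis, 111 mm from its origin (moves back when pressed in)
- scriber_end (a point): middle of the handle's butt end, on the scriber's axis
- point (a joint): how far the brass point is pushed back into the shank, m: 0 = fully out, 0.006 = bottomed. Spring 1 N per mm with 0.5 N preload, so 6.5 N bottoms it.
- rest: Wooden rest, fixed: base board 150 x 80 x 12 mm with two notched posts that carry the scriber on a 30 degree slant: butt high (rest's +x), tip low (its -x, roughly towards the robot). Low post: 13 mm flat-bottomed flared notch for the shank; the handle's front stops on its uphill face. High post: 23 mm notch under the last 15 mm of the butt. Origin: centre of the underside; z up.
- rest_mid (a point): where the scriber's axis over its origin (60 mm from the butt) lies when it is in the rest: 85 mm above the table. Between the posts the handle is free for 95 mm, to both sides and below; notch sides rise about 20 mm.
- rest_tip (a point): where the tip lies when the scriber is in the rest (about 30 mm above the table)
- rest_end (a point): where the middle of the butt end lies when the scriber is in the rest (about 115 mm above the table)
- stone: Carved grey stone base, fixed: round block 170 mm wide, 60 mm high, with a square spout on +x (to 138 mm from the axis). In its flat top a ring groove, radius 42 to 54 mm (middle 48), all the way round. Its level floor was cut by hand, 8 to 16 mm below the top, different on each stone and not told: find it by touch. Origin: centre of the underside; z up.
- mark1 (a point): middle of the groove beside the red dot, at the height of the stone's top (60 mm above the table), on the 48 mm circle (start). Seven dots lie 25 degrees apart just outside the groove on the side away from the spout: red, five white, blue, counter-clockwise from above
- mark2 (a point): middle of the groove beside the first white dot, at the height of the stone's top (60 mm above the table), on the 48 mm circle
- mark3 (a point): middle of the groove beside the second white dot, at the height of the stone's top (60 mm above the table), on the 48 mm circle
- mark4 (a point): middle of the groove beside the third white dot, at the height of the stone's top (60 mm above the table), on the 48 mm circle
- mark5 (a point): middle of the groove beside the fourth white dot, at the height of the stone's top (60 mm above the table), on the 48 mm circle
- mark6 (a point): middle of the groove beside the fifth white dot, at the height of the stone's top (60 mm above the table), on the 48 mm circle
- mark7 (a point): middle of the groove beside the blue dot, at the height of the stone's top (60 mm above the table), on the 48 mm circle (end)
- dome1: pale stone dome, loose, 62 mm in diameter, 75 mm high, 0.45 kg; origin centre of underside; leave alone
- dome2: pale stone dome, loose, 62 mm in diameter, 75 mm high, 0.45 kg; origin centre of underside; leave alone
- bowl: dark wooden bowl, loose, 110 mm wide, 50 mm high; origin centre of underside; leave alone
- jar: amber jar with green cap, loose, 60 mm wide, 85 mm high; origin centre of underside; leave alone
- chisel: chisel with a light wooden handle, loose, 200 mm long along its x, 26 mm thick; origin under its middle; leave alone
- mallet: wooden mallet, loose, 260 mm long along its x, head at +x; origin under its middle; leave alone
- pebble: grey pebble, loose, 44 mm wide, 28 mm high; origin centre of underside; leave alone
Mind the look-alikes: they are no part of the job. Leave any turquoise look-alike of the rest alone.

How it is judged:
On the way, in this order (a step that is already met when the one before it is completed fails the run):
1. the scriber lies in its slanted rest, point end low, let go (distance between scriber_tip and rest_tip below 0.015 m and distance between scriber_end and rest_end below 0.015 m and contact force between the fingers and scriber below 0.1 N and linear speed of scriber below 0.02 m/s), for 0.2 s.
2. the point is on the groove floor by the red dot: tip within 7 mm of mark1 (in plan), 4 mm or more below the rim, sprung in over 0.5 mm, scriber within 25 degrees of upright (horizontal distance between scriber_tip and mark1 below 0.007 m and value of joint point above 0.0005 m and z of scriber_tip in the frame of stone below 0.056 m and angle between scriber's own x axis and vertical above 2.705 rad), for 0.05 s.
3. the point is on the groove floor by the first white dot: tip within 7 mm of mark2 (in plan), 4 mm or more below the rim, sprung in over 0.5 mm, scriber within 25 degrees of upright (horizontal distance between scriber_tip and mark2 below 0.007 m and value of joint point above 0.0005 m and z of scriber_tip in the frame of stone below 0.056 m and angle between scriber's own x axis and vertical above 2.705 rad), for 0.05 s.
4. the point is on the groove floor by the second white dot: tip within 7 mm of mark3 (in plan), 4 mm or more below the rim, sprung in over 0.5 mm, scriber within 25 degrees of upright (horizontal distance between scriber_tip and mark3 below 0.007 m and value of joint point above 0.0005 m and z of scriber_tip in the frame of stone below 0.056 m and angle between scriber's own x axis and vertical above 2.705 rad), for 0.05 s.
5. the point is on the groove floor by the third white dot: tip within 7 mm of mark4 (in plan), 4 mm or more below the rim, sprung in over 0.5 mm, scriber within 25 degrees of upright (horizontal distance between scriber_tip and mark4 below 0.007 m and value of joint point above 0.0005 m and z of scriber_tip in the frame of stone below 0.056 m and angle between scriber's own x axis and vertical above 2.705 rad), for 0.05 s.
6. the point is on the groove floor by the fourth white dot: tip within 7 mm of mark5 (in plan), 4 mm or more below the rim, sprung in over 0.5 mm, scriber within 25 degrees of upright (horizontal distance between scriber_tip and mark5 below 0.007 m and value of joint point above 0.0005 m and z of scriber_tip in the frame of stone below 0.056 m and angle between scriber's own x axis and vertical above 2.705 rad), for 0.05 s.
7. the point is on the groove floor by the fifth white dot: tip within 7 mm of mark6 (in plan), 4 mm or more below the rim, sprung in over 0.5 mm, scriber within 25 degrees of upright (horizontal distance between scriber_tip and mark6 below 0.007 m and value of joint point above 0.0005 m and z of scriber_tip in the frame of stone below 0.056 m and angle between scriber's own x axis and vertical above 2.705 rad), for 0.05 s.
8. the point is on the groove floor by the blue dot: tip within 7 mm of mark7 (in plan), 4 mm or more below the rim, sprung in over 0.5 mm, scriber within 25 degrees of upright (horizontal distance between scriber_tip and mark7 below 0.007 m and value of joint point above 0.0005 m and z of scriber_tip in the frame of stone below 0.056 m and angle between scriber's own x axis and vertical above 2.705 rad), for 0.05 s.
At the end, for the whole second after the job is handed in: The scriber lies still in its slanted rest, point end low: its tip and its butt end each within 15 mm of their places in the rest, and no finger touches it (all of step 1).
It fails at once if the scriber presses on the stone with more than 15 N (contact force between scriber and stone above 15 N).
It fails at once if the scriber moves faster than 6 cm/s while it presses on the stone (contact force between scriber and stone above 0.5 N and linear speed of scriber above 0.06 m/s).
It fails at once if a bystander is shifted by more than 30 mm (distance of any of dome1, dome2, bowl, jar, chisel, mallet, pebble from where it was at the start of the episode above 0.03 m).
It also fails if it takes over 72 s, if anything falls off the work surface, if the arm or the gripper's body presses on something with over 40 N, if the wrist force passes 120 N, or if a joint passes its speed limit or range.

## Working session

There is one attempt and no reset: what is moved stays moved. The work goes in short steps, Python scripts to look and compute and a tool call to move; the robot and the scene stay as the last step left them, time stands still between calls to the robot, and variables do not carry over. Pictures are saved under pics/ and viewed, at most 10 in all, crops included, and the job is handed in when it is done.

Besides the shell and the picture viewer there is one more tool, called as name(argument=value, ...), one argument or row to a line, values as JSON. step_arm: Moves the arm, as the interface text tells. Its arguments: {"type":"object","properties":{"steps":{"type":"array","items":{"type":"array","items":{"type":"number"}}},"gripper":{"type":"number"},"force":{"type":"number"}},"required":["steps"]}

```bash
mkdir -p pics
cat > h.py <<'E'
import numpy as np, cv2
from cell import observe, cams, job
def cal(n):
    c=cams.get_calibration(n); return c
def ray(n,u,v):
    c=cal(n); f=200/np.tan(np.radians(c['fov_y'])/2); M=np.array(c['world_to_cam'])
    d=np.array([(u-c['cx'])/f,-(v-c['cy'])/f,-1.]); R=M[:3,:3]; o=-R.T@M[:3,3]; return o,R.T@d
def onz(n,u,v,z):
    o,d=ray(n,u,v); return o+d*(z-o[2])/d[2]
def proj(n,p):
    c=cal(n); f=200/np.tan(np.radians(c['fov_y'])/2); M=np.array(c['world_to_cam'])
    q=M[:3,:3]@np.array(p)+M[:3,3]; return np.array([c['cx']+f*q[0]/-q[2], c['cy']-f*q[1]/-q[2]])
def tri(a,b):
    (o1,d1),(o2,d2)=a,b; d1=d1/np.linalg.norm(d1);d2=d2/np.linalg.norm(d2)
    s=np.linalg.lstsq(np.c_[d1,-d2],o2-o1,rcond=None)[0]; p=o1+s[0]*d1;q=o2+s[1]*d2
    return (p+q)/2,np.linalg.norm(p-q)
def snap(n,f):
    im=cams.get_image(n); cv2.imwrite('pics/'+f,im[:,:,::-1]); return im
E
python3 - <<'E'
from h import *
for n in('top','side'):
    snap(n,n+'0.png'); c=cal(n); print(n,{k:(v if k!='world_to_cam' else np.round(v,3).tolist()) for k,v in c.items()})
s=observe();print(s)
E
```

```text
top {'fov_y': 45.99322595828677, 'cx': 316.4196203875316, 'cy': 194.95098177705657, 'world_to_cam': [[0.03, -1.0, 0.004, 0.014], [0.974, 0.031, 0.223, -0.548], [-0.223, -0.003, 0.975, -1.276], [0.0, 0.0, 0.0, 1.0]]}
side {'fov_y': 48.911112622476935, 'cx': 320.21743692063063, 'cy': 206.03197524005807, 'world_to_cam': [[0.991, -0.137, 0.011, -0.502], [0.086, 0.679, 0.729, -0.135], [-0.107, -0.721, 0.684, -1.346], [0.0, 0.0, 0.0, 1.0]]}
{'clock': 0.1, 'joints': array([-1.22458673,  0.43516138,  0.02499651,  1.57402647, -0.01159585,
        1.13398224, -0.07509636]), 'dq': array([ 2.19983020e-04, -2.93874688e-03,  1.21623427e-03, -1.31708098e-03,
        4.55818657e-05,  8.11398550e-04,  5.12134459e-04]), 'joint_efforts': array([ 3.08803370e-03, -6.69123030e+01,  9.87865515e-01, -3.15147150e+01,
       -6.05630293e-02,  3.73822055e-02,  4.39235532e-05]), 'position': array([0.27104351, 0.56265449, 0.22601082]), 'ee_rot': array([-6.99177087e-01, -3.06261968e+00,  2.23274187e-03]), 'force': array([-0.3204996 ,  0.34014632, -0.52783389]), 'ft_torque': array([-0.03090018,  0.0054454 , -0.03452767]), 'gripper_force': 0.0, 'width': 1.001944994169703}
```

View pics/top0.png

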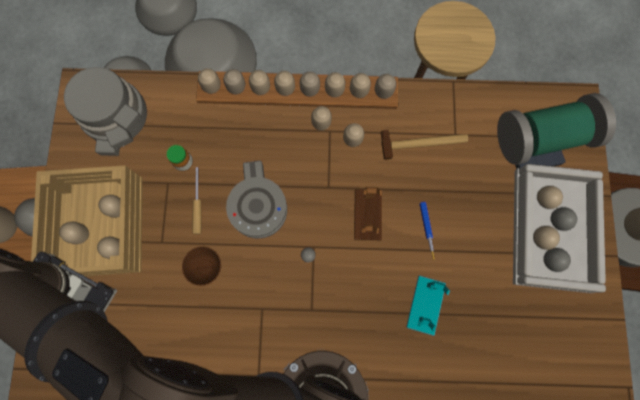

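View pics/side0.png

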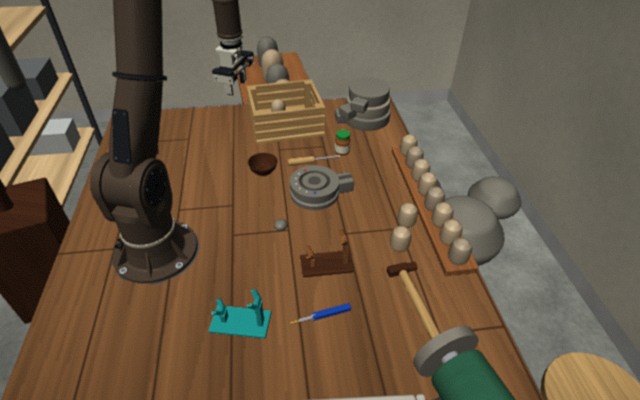

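Top view: the blue scriber is at (427,230) with its brass tip at (434,258). The wooden rest is at (369,213), and the turquoise look-alike at (428,305) is to be left alone. The stone is at (256,205), red dot (234,214), blue dot (279,209). Candidates for the scriber: the blue stick at (427,230) and the chisel at (197,200). I choose the blue one and check it in a crop.

Run:
```python
from h import *
t=cv2.imread('pics/top0.png');s=cv2.imread('pics/side0.png')
a=cv2.resize(t[155:275,215:455],None,fx=3.3,fy=3.3,interpolation=cv2.INTER_CUBIC)[:, :800]
cv2.imwrite('pics/c1.png',a)
b=cv2.resize(s[155:335,280:360],None,fx=3.2,fy=3.2,interpolation=cv2.INTER_CUBIC)
cv2.imwrite('pics/c2.png',cv2.resize(s[155:340,270:365],None,fx=3.2,fy=3.2,interpolation=cv2.INTER_CUBIC))
def cen(m): 
    ys,xs=np.nonzero(m); return xs.mean(),ys.mean(),len(xs)
for n,im in(('top',t),('side',s)):
    B,G,R=[im[:,:,i].astype(int) for i in range(3)]
    m=((B>R+60)&(B>G+50)).astype(np.uint8)
    k,l,st,c=cv2.connectedComponentsWithStats(m); print(n,'blue',[(st[i].tolist(),c[i].round(1).tolist()) for i in range(1,k) if st[i][4]>3])
    m=((R>G+60)&(R>B+60)).astype(np.uint8)
    k,l,st,c=cv2.connectedComponentsWithStats(m); print(n,'red',[(st[i].tolist(),c[i].round(1).tolist()) for i in range(1,k) if 2<st[i][4]<40])
```

```text
top blue [([421, 202, 11, 36, 191], [425.9, 219.3]), ([278, 208, 2, 2, 4], [278.5, 208.5])]
top red [([233, 213, 3, 3, 9], [234.0, 214.0])]
side blue [([314, 192, 2, 2, 4], [314.5, 192.5]), ([313, 304, 38, 15, 245], [331.3, 310.8])]
side red [([304, 169, 2, 2, 4], [304.5, 169.5])]
```

View pics/c1.png

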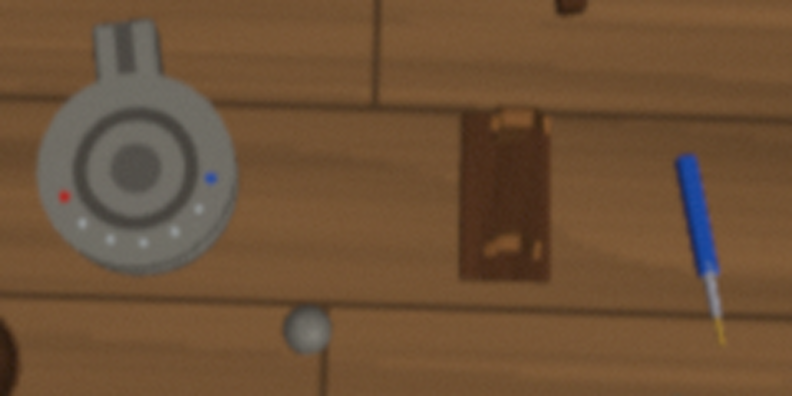

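View pics/c2.png

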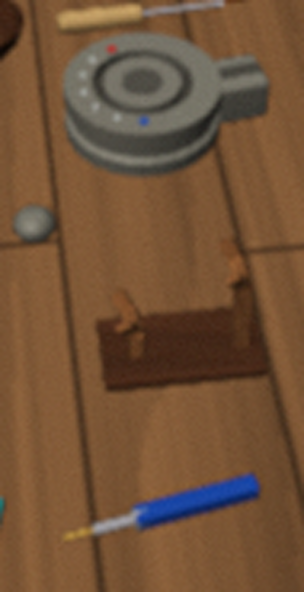

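Crop: it is the blue handle with steel shank and brass point, tip toward the robot. The rest's base corners are at crop (460,112), (549,110), (549,282), (460,282). Seven dots sit on the stone. Next I measure.

```bash
cat > m.py <<'E'
from h import *
from scipy.optimize import least_squares
t=cv2.imread('pics/top0.png');s=cv2.imread('pics/side0.png')
def blob(im,mask,box):
    x0,y0,x1,y1=box; w=mask[y0:y1,x0:x1].astype(float); yy,xx=np.mgrid[y0:y1,x0:x1]; return (xx*w).sum()/w.sum(),(yy*w).sum()/w.sum(),w.sum()
pts={}
for n,im,off,sc,wd,r,b in(('top',t,(215,155),3.3,[(83,223),(110,240),(143,243),(175,232),(198,209)],(234,214),(278.5,208.5)),
   ('side',s,(270,155),3.2,[(93,60),(83,75),(83,91),(95,107),(117,118)],(304.5,169.5),(314.5,192.5))):
    g=im.astype(float).min(2); L=[]
    for i,p in enumerate([r]+[(off[0]+x/sc,off[1]+y/sc) for x,y in wd]+[b]):
        x,y=int(round(p[0])),int(round(p[1])); P=im[y-4:y+5,x-4:x+5].astype(float)
        f={0:P[:,:,2]-P[:,:,1],6:P[:,:,0]-P[:,:,1]}.get(i,P.min(2)); f=np.clip(f-np.median(f)-0.3*(f.max()-np.median(f)),0,None)
        yy,xx=np.mgrid[y-4:y+5,x-4:x+5]; m=(np.hypot(xx-x,yy-y)<3.5); f=f*m
        L.append(((xx*f).sum()/f.sum(),(yy*f).sum()/f.sum()))
    pts[n]=L
    Q=np.array([onz(n,u,v,.06) for u,v in L]); 
    A=np.c_[2*Q[:,:2],np.ones(7)]; x=np.linalg.lstsq(A,(Q[:,:2]**2).sum(1),rcond=None)[0]; R=np.sqrt(x[2]+x[:2]@x[:2])
    print(n,'centre',x[:2].round(4),'R',R.round(4),'ang',np.degrees(np.arctan2(Q[:,1]-x[1],Q[:,0]-x[0])).round(1)%360,'r',np.hypot(*(Q[:,:2]-x[:2]).T).round(4))
T=[tri(ray('top',*a),ray('side',*b)) for a,b in zip(pts['top'],pts['side'])]
for p,e in T: print(p.round(4),round(e,4))
E
python3 m.py
python3 - <<'E'
from h import *
for x,y in[(460,112),(549,110),(549,282),(460,282)]: print('rest top',onz('top',215+x/3.3,155+y/3.3,.012).round(4))
for x,y in[(97,320),(107,389),(270,372)]: print('rest side',onz('side',270+x/3.2,155+y/3.2,.012).round(4))
print('scr top butt/front/tip',[onz('top',215+x/3.3,155+y/3.3,z).round(4) for x,y,z in((685,156,.014),(710,275,.014),(722,343,.009))])
print('scr side',[onz('side',270+x/3.2,155+y/3.2,z).round(4) for x,y,z in((255,487,.012),(137,517,.012),(67,539,.009))])
for n,im in(('top','top0'),('side','side0')):
    m=cv2.imread(f'pics/{im}.png').astype(int);B,G,R=m[:,:,0],m[:,:,1],m[:,:,2]
    k=((B>R+45)&(B>G+40)).astype(np.uint8);N,l,st,c=cv2.connectedComponentsWithStats(k);i=1+np.argmax(st[1:,4])
    r=cv2.minAreaRect(np.argwhere(l==i)[:,::-1].astype(np.float32)); bx=cv2.boxPoints(r); print(n,[onz(n,*p,.012)[:2].round(4) for p in bx],onz(n,*r[0],.011).round(4))
E
```

```text
top centre [0.5125 0.2016] R 0.0651 ang [114.3 139.2 164.  189.  213.8 238.6 263.9] r [0.0652 0.0651 0.065  0.0652 0.0652 0.0653 0.065 ]
side centre [0.5124 0.2021] R 0.0645 ang [113.9 138.8 163.5 189.6 213.6 239.3 264.6] r [0.0643 0.065  0.0643 0.0644 0.0643 0.065  0.0643]
[0.486  0.2611 0.0597] 0.0006
[0.4632 0.244  0.0607] 0.0002
[0.4503 0.2194 0.0607] 0.0008
[0.4485 0.1914 0.0599] 0.0007
[0.4584 0.1653 0.061 ] 0.0006
[0.4788 0.1458 0.0603] 0.0008
[0.5058 0.1369 0.0609] 0.0009
rest top [ 0.5808 -0.0807  0.012 ]
rest top [ 0.5852 -0.1605  0.012 ]
rest top [ 0.4303 -0.1604  0.012 ]
rest top [ 0.4279 -0.0826  0.012 ]
rest side [ 0.4346 -0.0856  0.012 ]
rest side [ 0.435  -0.1673  0.012 ]
rest side [ 0.5841 -0.1672  0.012 ]
scr top butt/front/tip [array([ 0.5463, -0.2812,  0.014 ]), array([ 0.4405, -0.301 ,  0.014 ]), array([ 0.3821, -0.3112,  0.009 ])]
scr side [array([ 0.5478, -0.2863,  0.012 ]), array([ 0.4452, -0.3023,  0.012 ]), array([ 0.3859, -0.3136,  0.009 ])]
top [array([ 0.5459, -0.2732]), array([ 0.5497, -0.2891]), array([ 0.4455, -0.3073]), array([ 0.4419, -0.2917])] [ 0.4955 -0.2906  0.011 ]
side [array([ 0.4434, -0.29  ]), array([ 0.5489, -0.2711]), array([ 0.5498, -0.2936]), array([ 0.4457, -0.3117])] [ 0.4965 -0.2911  0.011 ]
```

Run:
```python
from h import *
# average several frames for noise
for n,(x0,y0,x1,y1),o in(('top',(350,182,386,246),'t'),('side',(296,225,360,281),'s')):
    im=np.mean([cams.get_image(n).astype(float) for _ in range(6)],0)[:,:,::-1]
    np.save(o+'.npy',im)
a=np.clip(np.load('t.npy')*1.8,0,255).astype(np.uint8)[182:246,350:390]; b=np.clip(np.load('s.npy')*1.8,0,255).astype(np.uint8)[226:282,298:358]
A=cv2.resize(a,None,fx=8,fy=8,interpolation=cv2.INTER_CUBIC);Bq=cv2.resize(b,None,fx=8,fy=8,interpolation=cv2.INTER_CUBIC)
H=np.zeros((512,800,3),np.uint8);H[:512,:320]=A;H[:448,320:800]=Bq;cv2.imwrite('pics/rest.png',H)
```

```text
(no output)
```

View pics/rest.png

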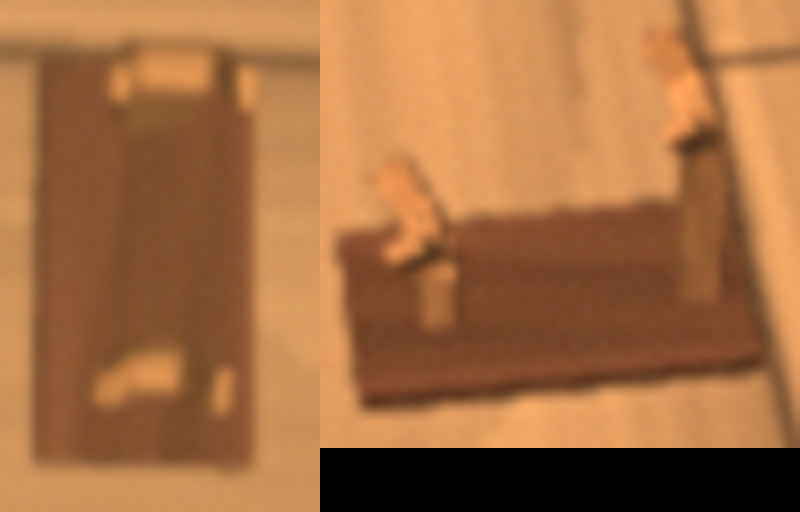

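Run:
```python
from h import *
T=lambda X,Y,z:onz('top',350+(X+.5)/8-.5,182+(Y+.5)/8-.5,z).round(4)
S=lambda X,Y,z:onz('side',298+(X-320+.5)/8-.5,226+(Y+.5)/8-.5,z).round(4)
print('cams',ray('top',0,0)[0].round(3),ray('side',0,0)[0].round(3))
for n,a in dict(left_hi=(38,60,0),left_lo=(34,465,0),right_hi=(252,110,.012),right_lo=(252,465,.012),frontL0=(36,465,0),frontR0=(250,465,0),frontL12=(36,465,.012),backL=(40,55,.012)).items(): print(n,T(*a))
for n,a in dict(hf_l=(133,70,.101),hf_r=(215,70,.101),hf_top=(174,45,.101),hf_bot=(174,95,.101),lf_l=(125,372,.052),lf_r=(183,372,.052),lf_bot=(154,395,.052),lf_top=(154,350,.052),lear_l=(95,390,.07),lear_r=(235,390,.07),hear_l=(110,85,.12),hear_r=(255,85,.12)).items(): print(n,T(*a))
for n,a in dict(nearL0=(368,407,0),nearR0=(765,360,0),nearL12=(362,392,.012),nearR12=(758,345,.012),farL12=(338,235,.012),farR12=(680,205,.012),lpostfootL=(422,328,.012),lpostfootR=(456,328,.012),hpostfootL=(680,298,.012),hpostfootR=(718,303,.012)).items(): print(n,S(*a))
```

```text
cams [0.25  0.027 1.366] [ 0.365 -0.948  1.025]
left_hi [ 0.5834 -0.0814  0.    ]
left_lo [ 0.4317 -0.0818  0.    ]
right_hi [ 0.5639 -0.1596  0.012 ]
right_lo [ 0.4325 -0.1595  0.012 ]
frontL0 [ 0.4317 -0.0826  0.    ]
frontR0 [ 0.4341 -0.1605  0.    ]
frontL12 [ 0.4301 -0.0816  0.012 ]
backL [ 0.5824 -0.0812  0.012 ]
hf_l [ 0.5562 -0.1062  0.101 ]
hf_r [ 0.5571 -0.1345  0.101 ]
hf_top [ 0.5655 -0.1203  0.101 ]
hf_bot [ 0.5478 -0.1204  0.101 ]
lf_l [ 0.4586 -0.1093  0.052 ]
lf_r [ 0.4592 -0.1297  0.052 ]
lf_bot [ 0.4507 -0.1196  0.052 ]
lf_top [ 0.4668 -0.1195  0.052 ]
lear_l [ 0.4491 -0.0971  0.07  ]
lear_r [ 0.4506 -0.1456  0.07  ]
hear_l [ 0.5461 -0.0964  0.12  ]
hear_r [ 0.5476 -0.1457  0.12  ]
nearL0 [ 0.4363 -0.1576  0.    ]
nearR0 [ 0.5838 -0.155   0.    ]
nearL12 [ 0.434  -0.1599  0.012 ]
nearR12 [ 0.58   -0.1571  0.012 ]
farL12 [ 0.4331 -0.0852  0.012 ]
farR12 [ 0.5634 -0.0869  0.012 ]
lpostfootL [ 0.4591 -0.1335  0.012 ]
lpostfootR [ 0.4714 -0.1351  0.012 ]
hpostfootL [ 0.5555 -0.1317  0.012 ]
hpostfootR [ 0.569  -0.1358  0.012 ]
```

step_arm(
  steps=[
    [9,-35,0,0,0,0.031],
    [9,-35,0,0,0,0.031],
    [9,-35,0,0,0,0.031],
    [9,-35,0,0,0,0.031],
    [9,-35,0,0,0,0.031],
    [9,-35,0,0,0,0.031],
    [9,-35,0,0,0,0.031],
    [9,-35,0,0,0,0.031],
    [9,-35,0,0,0,0.031],
    [9,-35,0,0,0,0.031],
    [9,-35,0,0,0,0.031],
    [9,-35,0,0,0,0.031],
    [9,-35,0,0,0,0.031],
    [9,-35,0,0,0,0.031],
    [9,-35,0,0,0,0.031],
    [9,-35,0,0,0,0.031],
    [9,-35,0,0,0,0.031],
    [9,-35,0,0,0,0.031],
    [9,-35,0,0,0,0.031],
    [9,-35,0,0,0,0.031],
  ],
  gripper=1,
)

```text
clock: 2.37
position: [0.4515, -0.1387, 0.2271]
ee_rot: [-0.271, 3.129, 0.0]
force: [0.4, 1.0, -0.2]
width: 0.999
gripper_force: 0.0
```

```bash
cat >> h.py <<'E'
from scipy.spatial.transform import Rotation as Ro
np.set_printoptions(suppress=True)
def Rtool(tilt,yaw=0): # tilt: degrees tool leans to point forward(+x side), yaw deg about z; tool x starts at -x world
    base=np.array([[-1,0,0],[0,1,0],[0,0,-1]]).T
    return Ro.from_euler('z',yaw,degrees=True)*Ro.from_euler('y',-tilt,degrees=True)*Ro.from_matrix(base)
def delta(p,R,s=None):
    s=s or observe(); r=(R*Ro.from_rotvec(s['ee_rot']).inv()).as_rotvec()
    print('t',round(s['clock'],2),'pos',s['position'].round(4),'F',s['force'].round(1),'w',round(s['width'],3),'gf',round(s['gripper_force'],1),'j',s['joints'].round(2))
    print('d mm',((np.array(p)-s['position'])*1e3).round(1),'rot',r.round(3),'deg',np.degrees(np.linalg.norm(r)).round(1))
E
python3 -c "
from h import *
delta([.492,-.2915,.004],Rtool(0,10))"
```

```text
t 2.37 pos [ 0.4515 -0.1387  0.2271] F [ 0.4  1.  -0.2] w 0.999 gf 0.0 j [-0.2   0.18  0.46  1.96 -0.09  1.02  2.04]
d mm [  40.5 -152.8 -223.1] rot [-0.     0.001  0.002] deg 0.1
```

step_arm(
  steps=[
    [7,-25.5,-10,0,0,0],
    [7,-25.5,-20,0,0,0],
    [7,-25.5,-25,0,0,0],
    [7,-25.5,-25,0,0,0],
    [7,-25.5,-25,0,0,0],
    [5.5,-25.3,-25,0,0,0],
    [0,0,-25,0,0,0],
    [0,0,-25,0,0,0],
    [0,0,-20,0,0,0],
    [0,0,-13,0,0,0],
    [0,0,-6,0,0,0],
    [0,0,-3,0,0,0],
    [0,0,0,0,0,0],
    [0,0,0,0,0,0],
  ],
)

```text
clock: 3.53
position: [0.4923, -0.29, 0.0055]
ee_rot: [-0.269, 3.129, -0.001]
force: [0.2, 0.3, 0.3]
width: 0.997
gripper_force: 0.0
```

```bash
python3 -c "
from h import *
delta([.492,-.2915,.004],Rtool(0,10));snap('side','g1.png');snap('top','g1t.png')
a=cv2.imread('pics/g1.png')[230:370,230:430];b=cv2.imread('pics/g1t.png')[150:290,370:490]
cv2.imwrite('pics/g1c.png',np.hstack([cv2.resize(a,None,fx=2.5,fy=2.5),cv2.resize(b,None,fx=2.5,fy=2.5)]))"
```

```text
t 3.53 pos [ 0.4923 -0.29    0.0055] F [0.2 0.3 0.3] w 0.997 gf 0.0 j [ 0.19  0.64  0.36  1.94 -0.37  0.63  2.52]
d mm [-0.3 -1.5 -1.5] rot [0.    0.001 0.003] deg 0.2
```

View pics/g1c.png

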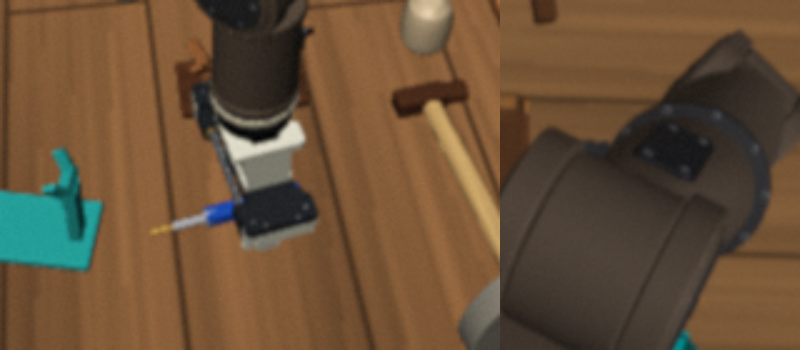

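The gripper straddles the blue handle (crop ~ (230,212)) and the point and shank stick out toward the robot, as wanted. I close.

step_arm(
  steps=[
    [0,0,0,0,0,0],
    [0,0,0,0,0,0],
    [0,0,0,0,0,0],
    [0,0,0,0,0,0],
    [0,0,0,0,0,0],
    [0,0,0,0,0,0],
  ],
  gripper=0,
  force=35,
)

```text
clock: 4.13
position: [0.4917, -0.2897, 0.0048]
ee_rot: [-0.268, 3.13, 0.0]
force: [0.0, -0.1, -0.5]
width: 0.614
gripper_force: 0.0
```

```bash
python3 -c "
from h import *
delta([.492,-.2915,.15],Rtool(30,0))"
```

```text
t 4.13 pos [ 0.4917 -0.2897  0.0048] F [ 0.  -0.1 -0.5] w 0.614 gf 0.0 j [ 0.19  0.64  0.36  1.94 -0.37  0.63  2.52]
d mm [  0.3  -1.8 145.2] rot [ 0.045 -0.522 -0.167] deg 31.5
```

Still closing (slow fingers).

step_arm(
  steps=[
    [0,0,0,0,0,0],
    [0,0,0,0,0,0],
    [0,0,0,0,0,0],
    [0,0,0,0,0,0],
    [0,0,0,0,0,0],
    [0,0,0,0,0,0],
    [0,0,0,0,0,0],
    [0,0,0,0,0,0],
    [0,0,0,0,0,0],
  ],
)

```text
clock: 4.88
position: [0.4917, -0.2898, 0.0047]
ee_rot: [-0.268, 3.13, -0.0]
force: [-0.3, 0.9, 0.2]
width: 0.191
gripper_force: 35.0
```

step_arm(
  steps=[
    [0,0,5,0,0,0],
    [0,0,15,0,0,0],
    [0,0,25,0,0,0],
    [0,0,25,0.0075,-0.087,-0.028],
    [0,0,25,0.0075,-0.087,-0.028],
    [0,0,25,0.0075,-0.087,-0.028],
    [0,0,25,0.0075,-0.087,-0.028],
    [0,0,15,0.0075,-0.087,-0.028],
    [0,20,0,0.0075,-0.087,-0.027],
    [-1,30,0,0,0,0],
    [-1,30,0,0,0,0],
    [-1,30,0,0,0,0],
    [-1,30,0,0,0,0],
    [-1,20,0,0,0,0],
    [-1,9,0,0,0,0],
    [0,0,0,0,0,0],
    [0,0,0,0,0,0],
  ],
)

```text
clock: 6.3
position: [0.4861, -0.1319, 0.1601]
ee_rot: [-0.032, 2.684, 0.007]
force: [0.7, -0.6, -0.6]
width: 0.19
gripper_force: 35.0
```

```bash
python3 -c "
from h import *
delta([.4855,-.121,.125],Rtool(30,0));snap('side','g2.png');snap('top','g2t.png')
a=cv2.imread('pics/g2.png')[190:290,270:380];b=cv2.imread('pics/g2t.png')[150:290,300:420]
cv2.imwrite('pics/g2c.png',np.hstack([cv2.resize(a,(462,420)),cv2.resize(b,(320,420))]))"
```

```text
t 6.3 pos [ 0.4861 -0.1319  0.1601] F [ 0.7 -0.6 -0.6] w 0.19 gf 35.0 j [ 0.23  0.14  0.02  2.32 -0.47  0.27  2.27]
d mm [ -0.6  10.9 -35.1] rot [ 0.001 -0.066 -0.023] deg 4.0
```

View pics/g2c.png

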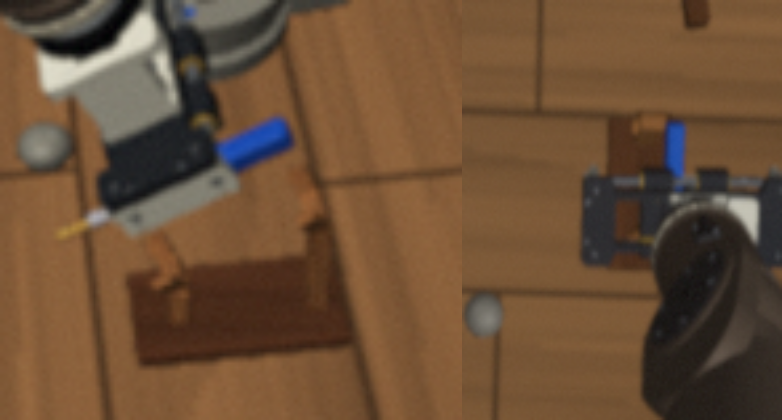

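step_arm(
  steps=[
    [0,6,0,0,-0.033,-0.012],
    [0,5,0,0,-0.033,-0.011],
    [0,0,0,0,0,0],
    [0,0,0,0,0,0],
    [0,0,0,0,0,0],
  ],
)

```text
clock: 6.82
position: [0.4863, -0.1225, 0.1599]
ee_rot: [0.003, 2.619, -0.002]
force: [0.3, 0.3, -0.3]
width: 0.189
gripper_force: 35.0
```

```bash
cat > p.py <<'E'
from h import *
import sys
def axis(xg,off,phi,s=None):
    # returns predicted origin-axis point, dir for scriber gripped: axis passes off mm behind TCP; phi slant
    s=s or observe(); R=Ro.from_rotvec(s['ee_rot']).as_matrix()
    c=np.cos(np.radians(phi)); q=np.sin(np.radians(phi))
    d=R@np.array([c,0,q]); g=s['position']-off*1e-3*R[:,2]; return g-d*xg*1e-3,d
def pic(tag,y0,x0,h,w):
    for n in('side','top'): snap(n,f'{tag}_{n}.png')
def meas(tag):
    out={}
    for n in('side','top'):
        m=snap(n,f'{tag}_{n}.png')[:,:,::-1].astype(int);B,G,R=m[:,:,0],m[:,:,1],m[:,:,2]
        k=((B>R+40)&(B>G+35)).astype(np.uint8);N,l,st,c=cv2.connectedComponentsWithStats(k)
        print(n,[(st[i].tolist(),c[i].round(1).tolist()) for i in range(1,N) if st[i][4]>15])
E
python3 -c "
from p import *
delta([.4855,-.121,.125],Rtool(30,0)); o,d=axis(-1,4.3,0); print(o.round(4),d.round(3))
for x in(-60,-40,0,111): print(x,proj('side',o+d*x/1e3).round(1),proj('top',o+d*x/1e3).round(1))
meas('g3')"
```

```text
t 6.82 pos [ 0.4863 -0.1225  0.1599] F [ 0.3  0.3 -0.3] w 0.189 gf 35.0 j [ 0.31  0.13 -0.1   2.38 -0.65  0.15  2.4 ]
d mm [ -0.8   1.5 -34.9] rot [ 0.001 -0.001  0.003] deg 0.2
[ 0.4833 -0.1225  0.1631] [-0.866  0.002 -0.499]
-60 [337.6 217.8] [376.4 190.1]
-40 [331.2 221. ] [375.9 197.5]
0 [318.4 227.3] [374.8 212.2]
111 [284.  244.2] [372.1 251.5]
side [([319, 215, 19, 14, 140], [328.5, 221.6])]
top [([372, 191, 8, 20, 127], [375.8, 200.3])]
```

step_arm(
  steps=[
    [0,1,-10,0,0,0],
    [0,0.5,-10,0,0,0],
    [0,0,-10,0,0,0],
    [0,0,-5,0,0,0],
    [0,0,0,0,0,0],
    [0,0,0,0,0,0],
  ],
)

```text
clock: 7.42
position: [0.4875, -0.1209, 0.1364]
ee_rot: [-0.004, 2.631, 0.003]
force: [0.6, -0.3, -0.8]
width: 0.193
gripper_force: 35.0
```

```bash
python3 -c "
from p import *
delta([.5105,-.121,.0818],Rtool(30,0))"
```

```text
t 7.42 pos [ 0.4875 -0.1209  0.1364] F [ 0.6 -0.3 -0.8] w 0.193 gf 35.0 j [ 0.26  0.18 -0.05  2.4  -0.98  0.12  2.74]
d mm [ 23.   -0.1 -54.6] rot [-0.002 -0.013 -0.004] deg 0.8
```

step_arm(
  steps=[
    [0,-10,10,0,0.085,0],
    [0,-20,10,0,0.085,0],
    [1,-30,0,0,0.085,0],
    [1,-30,0,0,0.085,0],
    [1,-30,-5,0,0.085,0],
    [1,-20,-20,0,0.085,0],
    [0,-9,-25,0,0,0],
    [0,0,-25,0,0,0],
    [0,0,-25,0,0,0],
    [0,0,-20,0,0,0],
    [0,0,0,0,0,0],
    [0,0,0,0,0,0],
  ],
)

```text
clock: 8.42
position: [0.4962, -0.2495, 0.0242]
ee_rot: [-0.007, 3.038, 0.029]
force: [0.5, -0.2, 0.1]
width: 0.195
gripper_force: 35.0
```

```bash
python3 -c "
from p import *
delta([.492,-.27,.006],Rtool(0,0))"
```

```text
t 8.42 pos [ 0.4962 -0.2495  0.0242] F [ 0.5 -0.2  0.1] w 0.195 gf 35.0 j [ 0.13  0.57  0.39  2.04 -0.54  0.54  2.49]
d mm [ -4.2 -20.5 -18.2] rot [-0.019  0.104 -0.004] deg 6.0
```

step_arm(
  steps=[
    [-2,-10,0,-0.01,0.052,-0.002],
    [-2,-10,0,-0.009,0.052,-0.002],
    [0,0,-8,0,0,0],
    [0,0,-6,0,0,0],
    [0,0,-4,0,0,0],
    [0,0,-1,0,0,0],
    [0,0,0,0,0,0],
    [0,0,0,0,0,0],
  ],
)

```text
clock: 9.08
position: [0.4925, -0.2693, 0.0056]
ee_rot: [0.002, 3.14, 0.001]
force: [0.3, 0.3, -1.6]
width: 0.194
gripper_force: 35.0
```

```bash
python3 -c "
from p import *
delta([.492,-.27,.005],Rtool(0,0))"
```

```text
t 9.08 pos [ 0.4925 -0.2693  0.0056] F [ 0.3  0.3 -1.6] w 0.194 gf 35.0 j [ 0.09  0.65  0.46  1.97 -0.47  0.63  2.42]
d mm [-0.5 -0.7 -0.6] rot [-0.001  0.002  0.001] deg 0.1
```

step_arm(
  steps=[
    [0,0,0,0,0,0],
    [0,0,0,0,0,0],
    [0,0,0,0,0,0],
    [0,0,0,0,0,0],
    [0,0,0,0,0,0],
    [0,0,10,0,0,0],
    [0,0,10,0,0.08,0],
    [0.5,0,0,0,0.08,0],
    [0.5,0,0,0,0.08,0],
    [0.5,0,0,0,0.08,0],
    [0.5,0,0,0,0.029,0],
    [0,0,0,0,0,0],
    [0,0,0,0,0,0],
    [0,0,0,0,0,0],
  ],
  gripper=0.5,
)

```text
clock: 10.25
position: [0.4943, -0.2699, 0.026]
ee_rot: [-0.002, -2.795, 0.0]
force: [0.0, -0.1, -0.1]
width: 0.501
gripper_force: 0.0
```

```bash
python3 -c "
from p import *
delta([.4945,-.2695,.0085],Rtool(-20,0));meas('g4');
print([onz('side',*p,.012).round(4) for p in()])"
```

```text
t 10.25 pos [ 0.4943 -0.2699  0.026 ] F [ 0.  -0.1 -0.1] w 0.501 gf 0.0 j [-0.03  0.82  0.6   1.67 -0.3   1.1   2.22]
d mm [  0.2   0.4 -17.5] rot [0.001 0.003 0.002] deg 0.2
side [([311, 301, 20, 9, 133], [320.0, 305.3])]
top [([416, 215, 7, 23, 131], [418.6, 226.1])]
[]
```

Descend and close.

step_arm(
  steps=[
    [0,0,-8,0,0,0],
    [0,0,-6,0,0,0],
    [0,0,-3.5,0,0,0],
    [0,0,0,0,0,0],
    [0,0,0,0,0,0],
    [0,0,0,0,0,0],
    [0,0,0,0,0,0],
    [0,0,0,0,0,0],
    [0,0,0,0,0,0],
    [0,0,0,0,0,0],
  ],
  gripper=0,
)

```text
clock: 11.18
position: [0.495, -0.2695, 0.0081]
ee_rot: [-0.001, -2.794, 0.0]
force: [0.6, -0.3, -1.0]
width: 0.191
gripper_force: 35.0
```

```bash
python3 -c "
from p import *
delta([.4945,-.2695,.15],Rtool(10,0))"
```

```text
t 11.18 pos [ 0.495  -0.2695  0.0081] F [ 0.6 -0.3 -1. ] w 0.191 gf 35.0 j [-0.03  0.84  0.58  1.67 -0.31  1.07  2.23]
d mm [ -0.5  -0.  141.9] rot [ 0.    -0.522  0.001] deg 29.9
```

step_arm(
  steps=[
    [0,0,10,0,0,0],
    [0,0,20,0,0,0],
    [0,0,25,0,-0.0522,0],
    [0,0,25,0,-0.0522,0],
    [0,0,25,0,-0.0522,0],
    [0,0,25,0,-0.0522,0],
    [0,0,12,0,-0.0522,0],
    [0,10,0,0,-0.0522,0],
    [-1,20,0,0,-0.0522,0],
    [-1,25,0,0,-0.0522,0],
    [-1,25,0,0,-0.0522,0],
    [-1,25,0,0,-0.0522,0],
    [-1,20,0,0,0,0],
    [-1,15,0,0,0,0],
    [-1,8.5,0,0,0,0],
    [0,0,0,0,0,0],
    [0,0,0,0,0,0],
    [0,0,0,0,0,0],
  ],
)

```text
clock: 12.68
position: [0.488, -0.1218, 0.1504]
ee_rot: [0.002, 2.966, -0.0]
force: [-0.1, 0.5, -1.3]
width: 0.191
gripper_force: 35.0
```

```bash
python3 -c "
from p import *
delta([.486,-.121,.129],Rtool(10,0)); o,d=axis(-3.8,1,20); print(o.round(4),d.round(3))
for x in(-60,-40,0,111): print(x,proj('side',o+d*x/1e3).round(1),proj('top',o+d*x/1e3).round(1))
meas('g5')"
```

```text
t 12.68 pos [ 0.488  -0.1218  0.1504] F [-0.1  0.5 -1.3] w 0.191 gf 35.0 j [-0.34  0.26  0.61  2.14 -0.32  0.64  2.05]
d mm [ -2.    0.8 -21.4] rot [0.    0.001 0.001] deg 0.1
[ 0.4846 -0.1218  0.1495] [-0.866  0.001 -0.501]
-60 [337.9 221.1] [375.4 190.8]
-40 [331.4 224.3] [374.9 198.2]
0 [318.8 230.5] [373.9 212.7]
111 [284.7 247.3] [371.2 251.6]
side [([332, 218, 7, 9, 43], [334.7, 222.2])]
top []
```

step_arm(
  steps=[
    [-1,0.8,-10,0,0,0],
    [-1,0,-11,0,0,0],
    [5,0,-8.7,0,0,0],
    [5,0,-8.7,0,0,0],
    [4,0,-7,0,0,0],
    [0,0,0,0,0,0],
    [0,0,0,0,0,0],
    [2,0,-3.5,0,0,0],
    [2,0,-3.5,0,0,0],
    [0,0,0,0,0,0],
  ],
)

```text
clock: 13.62
position: [0.5041, -0.12, 0.0973]
ee_rot: [0.001, 2.967, 0.0]
force: [0.0, 0.3, -1.0]
width: 0.195
gripper_force: 35.0
```

```bash
python3 -c "
from p import *
delta([.511,-.121,.0859],Rtool(10,0)); print(observe()['ft_torque'].round(2))
a=cv2.resize(snap('side','g6.png')[190:290,270:380,::-1],(605,550),interpolation=cv2.INTER_CUBIC);cv2.imwrite('pics/g6c.png',a)"
```

```text
t 13.62 pos [ 0.5041 -0.12    0.0973] F [ 0.   0.3 -1. ] w 0.195 gf 35.0 j [-0.26  0.37  0.52  2.16 -0.45  0.53  2.16]
d mm [  6.9  -1.  -11.4] rot [-0.  0.  0.] deg 0.0
[0.03 0.25 0.03]
```

View pics/g6c.png

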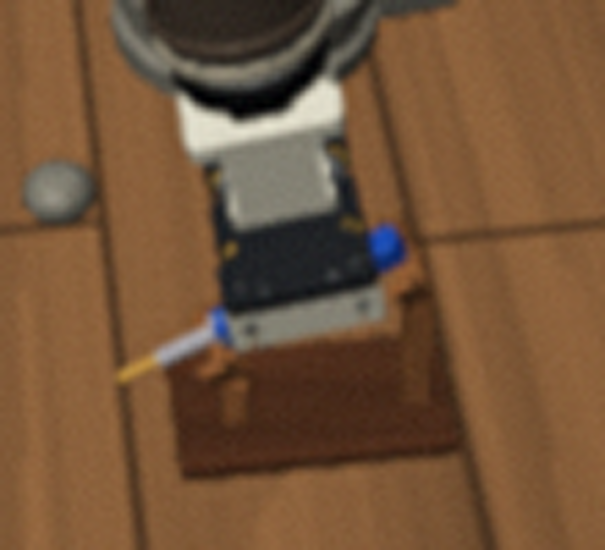

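The scriber hovers with its shank over the low notch (215,345) and the butt over the high one (390,250). It is aligned, so I lower it.

step_arm(
  steps=[
    [1.3,-0.7,-2.2,0,0,0],
    [1.3,0,-2.2,0,0,0],
    [1.3,0,-2.2,0,0,0],
    [1,0,-1.8,0,0,0],
    [0.7,0,-1.2,0,0,0],
    [0.5,0,-0.8,0,0,0],
    [0,0,0,0,0,0],
    [0,0,0,0,0,0],
  ],
)

```text
clock: 14.33
position: [0.5099, -0.1209, 0.0871]
ee_rot: [0.001, 2.967, 0.0]
force: [0.0, 0.1, -0.5]
width: 0.194
gripper_force: 35.0
```

```bash
python3 -c "
from p import *
delta([.511,-.121,.0859],Rtool(10,0)); print(observe()['ft_torque'].round(2))"
```

```text
t 14.33 pos [ 0.5099 -0.1209  0.0871] F [ 0.   0.1 -0.5] w 0.194 gf 35.0 j [-0.24  0.39  0.5   2.16 -0.47  0.51  2.18]
d mm [ 1.1 -0.1 -1.2] rot [-0.    -0.     0.001] deg 0.0
[0.04 0.24 0.06]
```

No contact yet, so I feel down a little further.

step_arm(
  steps=[
    [0.5,0,-0.9,0,0,0],
    [0.5,0,-0.9,0,0,0],
    [0,0,0,0,0,0],
    [0,0,0,0,0,0],
  ],
)

```text
clock: 14.67
position: [0.511, -0.1208, 0.0853]
ee_rot: [0.001, 2.967, 0.0]
force: [-0.4, -0.7, -1.9]
width: 0.191
gripper_force: 35.0
```

step_arm(
  steps=[
    [0.3,0,-0.5,0,0,0],
    [0.3,0,-0.5,0,0,0],
    [0,0,0,0,0,0],
    [0,0,0,0,0,0],
  ],
)

```text
clock: 15.0
position: [0.5114, -0.1209, 0.0846]
ee_rot: [0.001, 2.967, 0.001]
force: [-2.6, 0.4, 7.1]
width: 0.195
gripper_force: 35.0
```

step_arm(
  steps=[
    [0,0,0,0,0,0],
    [0,0,0,0,0,0],
    [0,0,0,0,0,0],
    [0,0,0,0,0,0],
    [0,0,0,0,0,0],
    [0,0,0,0,0,0],
    [0,0,0,0,0,0],
    [0,0,15,0,0,0],
    [0,0,15,0,0,0],
    [0,0,14,0,0.06,0],
    [4,0,0,0,0.08,0],
    [4,0,0,0,0.08,0],
    [4,0,0,0,0.08,0],
    [4,0,0,0,0.08,0],
    [4,0,0,0,0.08,0],
    [1,0,0,0,0.064,0],
    [0,0,0,0,0,0],
    [0,0,0,0,0,0],
    [0,0,0,0,0,0],
  ],
  gripper=0.55,
)

```text
clock: 16.58
position: [0.532, -0.1213, 0.1283]
ee_rot: [-0.002, -2.793, 0.0]
force: [0.0, -0.5, 0.0]
width: 0.55
gripper_force: 0.0
```

```bash
python3 -c "
from p import *
delta([.5323,-.121,.1282],Rtool(-20,0))
m=np.array([.5079,-.121,.0845]);d=np.array([-.866,0,-.5])
for x in(-60,111): print(x,proj('side',m+d*x/1e3).round(1),proj('top',m+d*x/1e3).round(1))
meas('g7')
a=cv2.resize(cv2.imread('pics/g7_side.png')[190:290,270:380],(605,550),interpolation=cv2.INTER_CUBIC);cv2.imwrite('pics/g7c.png',a)"
```

```text
t 16.58 pos [ 0.532  -0.1213  0.1283] F [ 0.  -0.5  0. ] w 0.55 gf 0.0 j [-0.27  0.68  0.61  1.62 -0.28  1.3   1.98]
d mm [ 0.3  0.3 -0.1] rot [0.    0.001 0.001] deg 0.1
-60 [345.1 236.5] [372.1 188. ]
111 [293.7 261.2] [368.3 245.7]
side [([311, 238, 28, 17, 187], [323.5, 246.4])]
top [([367, 191, 9, 36, 235], [370.8, 208.6])]
```

View pics/g7c.png

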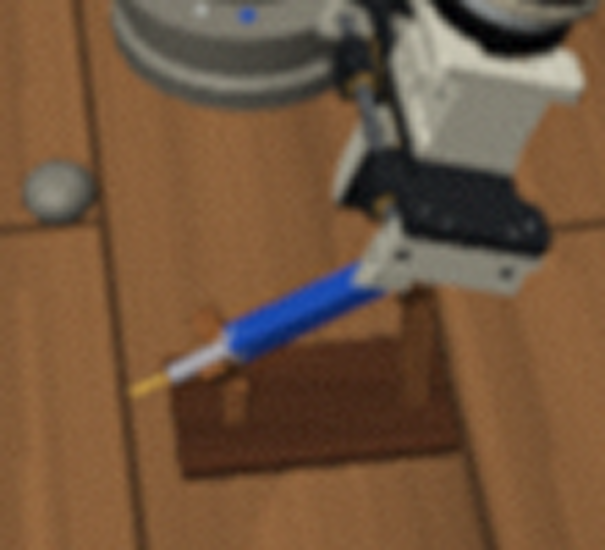

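The scriber lies slanted in the rest, tip at crop (133,392), matching the prediction. I descend along the tool axis and grip at a slant.

step_arm(
  steps=[
    [-4.1,0,-11.3,0,0,0],
    [-4.1,0,-11.3,0,0,0],
    [-4.1,0,-11.3,0,0,0],
    [-4.1,0,-11.3,0,0,0],
    [-4.1,0,-11.2,0,0,0],
    [0,0,0,0,0,0],
    [0,0,0,0,0,0],
    [0,0,0,0,0,0],
  ],
)

```text
clock: 17.35
position: [0.5125, -0.121, 0.073]
ee_rot: [-0.001, -2.794, 0.0]
force: [0.5, -0.4, 0.9]
width: 0.551
gripper_force: 0.0
```

step_arm(
  steps=[
    [0,0,0,0,0,0],
    [0,0,0,0,0,0],
    [0,0,0,0,0,0],
    [0,0,0,0,0,0],
    [0,0,0,0,0,0],
    [0,0,0,0,0,0],
    [0,0,0,0,0,0],
    [0,0,0,0,0,0],
    [0,0,0,0,0,0],
  ],
  gripper=0,
  force=50,
)

```text
clock: 18.1
position: [0.5121, -0.1209, 0.072]
ee_rot: [-0.001, -2.792, 0.0]
force: [0.2, 0.6, 1.3]
width: 0.191
gripper_force: 50.0
```

```bash
python3 -c "
from p import *
delta([.5118,-.121,.0718],Rtool(-20,0))"
```

```text
t 18.1 pos [ 0.5121 -0.1209  0.072 ] F [0.2 0.6 1.3] w 0.191 gf 50.0 j [-0.27  0.72  0.59  1.72 -0.31  1.17  2.01]
d mm [-0.3 -0.1 -0.2] rot [ 0.    -0.     0.001] deg 0.0
```

step_arm(
  steps=[
    [-5,0,8.7,0,0,0],
    [-10,0,17.3,0,0,0],
    [-15,0,26,0,0,0],
    [0,5,20,0,0,-0.05],
    [0,10,20,0,0,-0.1],
    [0,18,20,0,0,-0.1],
    [0,18,20,0,0,-0.1],
    [0,18,20,0,0,-0.1],
    [0,18,6,0,0,-0.1],
    [0,18,0,0,0,-0.1],
    [0,18,0,0,0,-0.1],
    [0,18,0,0,0,-0.1],
    [0,18,0,0,0,-0.1],
    [0,18,0,0,0,-0.1],
    [0,18,0,0,0,-0.1],
    [0,18,0,0,0,-0.1],
    [0,18,0,0,0,-0.1],
    [0,18,0,0,0,-0.1],
    [0,18,0,0,0,-0.1],
    [0,18,0,0,0,-0.1],
  ],
)

```text
clock: 19.77
position: [0.4814, 0.1644, 0.2302]
ee_rot: [-2.122, -1.947, -0.375]
force: [1.2, 0.4, -1.2]
width: 0.194
gripper_force: 50.0
```

```bash
python3 -c "
from p import *
delta([.4814,.2411,.23],Rtool(-20,-158.5))
print(axis(-12,19,50))"
```

```text
t 19.77 pos [0.4814 0.1644 0.2302] F [ 1.2  0.4 -1.2] w 0.194 gf 50.0 j [-1.    0.29  1.02  2.01 -0.7   1.06  0.29]
d mm [ 0.  76.7 -0.2] rot [-0.002 -0.    -1.11 ] deg 63.6
(array([0.48173117, 0.16826772, 0.24203331]), array([ 0.07337023,  0.86365795, -0.49871009]))
```

step_arm(
  steps=[
    [0,8,0,0,0,-0.1],
    [0,8,0,0,0,-0.1],
    [0,8,0,0,0,-0.1],
    [0,8,0,0,0,-0.1],
    [0,8,0,0,0,-0.1],
    [0,8,0,0,0,-0.1],
    [0,8,0,0,0,-0.1],
    [0,8,0,0,0,-0.1],
    [0,7,0,0,0,-0.1],
    [0,5,0,0,0,-0.1],
    [0,0,0,0,0,-0.1],
    [0,0,0,0,0,0],
    [0,0,0,0,0,0],
  ],
)

```text
clock: 20.85
position: [0.4812, 0.24, 0.2297]
ee_rot: [-2.967, -0.605, -0.521]
force: [-0.3, -0.7, -0.9]
width: 0.195
gripper_force: 50.0
```

```bash
python3 -c "
from p import *
delta([.4814,.2411,.2134],Rtool(40,-158.5))
print(axis(-12,19,50))"
```

```text
t 20.85 pos [0.4812 0.24   0.2297] F [-0.3 -0.7 -0.9] w 0.195 gf 50.0 j [-1.71  0.19  1.3   2.14 -0.29  0.62 -1.4 ]
d mm [  0.2   1.1 -16.3] rot [-0.397  0.968 -0.024] deg 60.0
(array([0.48478357, 0.24150076, 0.24154604]), array([ 0.79643182,  0.33875855, -0.50093813]))
```

step_arm(
  steps=[
    [0,0,0,-0.04,0.097,-0.002],
    [0,0,0,-0.04,0.097,-0.002],
    [0,0,0,-0.04,0.097,-0.002],
    [0,0,0,-0.04,0.097,-0.002],
    [0,0,0,-0.04,0.097,-0.002],
    [0,0,0,-0.04,0.097,-0.002],
    [0,0,0,-0.04,0.097,-0.002],
    [0,0,0,-0.04,0.097,-0.002],
    [0,0,0,-0.04,0.097,-0.002],
    [0,0,0,-0.04,0.097,-0.002],
    [0,0,0,0,0,0],
    [0,0,0,0,0,0],
  ],
)

```text
clock: 21.85
position: [0.4832, 0.2385, 0.2284]
ee_rot: [2.794, 0.535, -0.992]
force: [-0.0, -1.0, -1.5]
width: 0.191
gripper_force: 50.0
```

```bash
cat >> p.py <<'E'
C=np.array([.5125,.2018])
def mark(k): a=np.radians(114.2+25*(k-1)); return C+.048*np.array([np.cos(a),np.sin(a)])
def tip():
    o,d=axis(-12,19,50); return o+.111*d,d
E
python3 -c "
from p import *
delta([.4814,.2411,.2134],Rtool(40,-158.5))
t,d=tip();print(t.round(4),d.round(3),mark(1).round(4)); print('side',proj('side',t),'top',proj('top',t))
for n in('side','top'): snap(n,'h_'+n+'.png')
a=cv2.imread('pics/h_side.png')[100:220,260:380];b=cv2.imread('pics/h_top.png')[140:260,200:320]
cv2.imwrite('pics/hc.png',np.hstack([cv2.resize(x,(400,400),interpolation=cv2.INTER_CUBIC) for x in(a,b)]))"
```

```text
t 21.85 pos [0.4832 0.2385 0.2284] F [-0.  -1.  -1.5] w 0.191 gf 50.0 j [-0.92  0.88  0.88  1.28 -0.44  1.93 -1.23]
d mm [ -1.8   2.6 -15. ] rot [-0.003  0.015 -0.004] deg 0.9
[0.4962 0.2433 0.1202] [ 0.015  0.003 -1.   ] [0.4928 0.2456]
side [307.62541991 158.86021461] top [237.15777691 206.3466393 ]
```

View pics/hc.png

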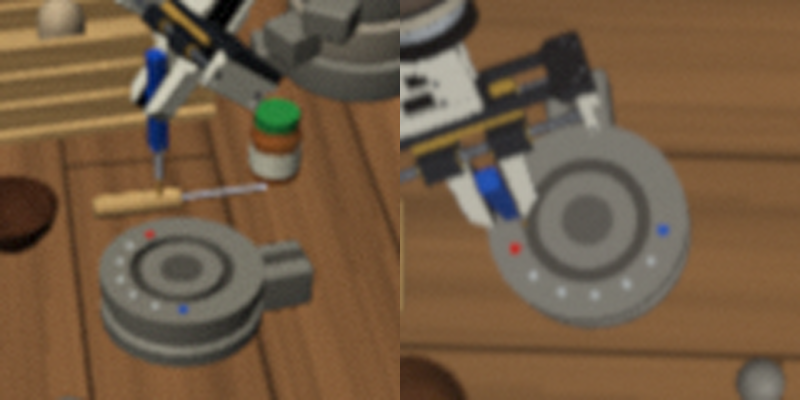

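Upright: tip at crop (160,195) in the side view, matching the computed (307.6,158.9). I move over mark1 and descend to just above the rim.

step_arm(
  steps=[
    [-1.8,2.6,0,-0.003,0.015,-0.004],
    [0,0,-10,0,0,0],
    [0,0,-15,0,0,0],
    [0,0,-15,0,0,0],
    [0,0,-10,0,0,0],
    [0,0,0,0,0,0],
    [0,0,0,0,0,0],
    [0,0,0,0,0,0],
  ],
)

```text
clock: 22.62
position: [0.4806, 0.2419, 0.1804]
ee_rot: [2.786, 0.525, -1.013]
force: [0.2, -0.3, -0.3]
width: 0.196
gripper_force: 50.0
```

```bash
python3 -c "
from p import *
delta([.4814,.2411,.1734],Rtool(40,-158.5))
t,d=tip();print(t.round(4),d.round(3),mark(1).round(4))"
```

```text
t 22.62 pos [0.4806 0.2419 0.1804] F [ 0.2 -0.3 -0.3] w 0.196 gf 50.0 j [-0.92  0.93  0.85  1.32 -0.47  1.86 -1.23]
d mm [ 0.8 -0.8 -7. ] rot [0.004 0.001 0.001] deg 0.2
[0.492  0.246  0.0719] [ 0.001 -0.004 -1.   ] [0.4928 0.2456]
```

step_arm(
  steps=[
    [0.8,-0.4,-3,0,0,0],
    [0,0,-3,0,0,0],
    [0,0,-3,0,0,0],
    [0,0,-3,0,0,0],
    [0,0,-3,0,0,0],
    [0,0,-3,0,0,0],
    [0,0,0,0,0,0],
    [0,0,0,0,0,0],
    [0,0,0,0,0,0],
  ],
)

```text
clock: 23.37
position: [0.4813, 0.2417, 0.1623]
ee_rot: [2.786, 0.526, -1.014]
force: [-0.3, 1.1, -0.7]
width: 0.195
gripper_force: 50.0
```

```bash
cat > q.py <<'E'
from p import *
s=observe();t,d=tip();print(round(s['clock'],2),'tip',t.round(4),'d',d.round(3),'F',s['force'].round(2),'j3,j6',s['joints'][[2,5]].round(2))
E
python3 q.py
```

```text
23.37 tip [0.4928 0.2458 0.0539] d [ 0.001 -0.003 -1.   ] F [-0.34  1.07 -0.73] j3,j6 [0.84 1.84]
```

step_arm(
  steps=[
    [0,0,-1,0,0,0],
    [0,0,-1,0,0,0],
    [0,0,0,0,0,0],
    [0,0,0,0,0,0],
  ],
)

```text
clock: 23.7
position: [0.4812, 0.2416, 0.1602]
ee_rot: [2.786, 0.526, -1.014]
force: [0.5, 0.5, -1.4]
width: 0.193
gripper_force: 50.0
```

```bash
python3 q.py
```

```text
23.7 tip [0.4927 0.2458 0.0518] d [ 0.001 -0.003 -1.   ] F [ 0.49  0.46 -1.39] j3,j6 [0.84 1.83]
```

step_arm(
  steps=[
    [0,0,-1,0,0,0],
    [0,0,-1,0,0,0],
    [0,0,0,0,0,0],
    [0,0,0,0,0,0],
  ],
)

```text
clock: 24.03
position: [0.4813, 0.2416, 0.1583]
ee_rot: [2.786, 0.526, -1.014]
force: [0.9, 0.6, 1.0]
width: 0.193
gripper_force: 50.0
```

```bash
python3 q.py
```

```text
24.03 tip [0.4927 0.2457 0.0498] d [ 0.001 -0.003 -1.   ] F [0.89 0.63 0.97] j3,j6 [0.84 1.83]
```

step_arm(
  steps=[
    [0,0,-1,0,0,0],
    [0,0,0,0,0,0],
    [0,0,0,0,0,0],
  ],
)

```text
clock: 24.28
position: [0.4813, 0.2416, 0.1573]
ee_rot: [2.786, 0.526, -1.014]
force: [0.0, -0.5, 1.0]
width: 0.198
gripper_force: 50.0
```

step_arm(
  steps=[
    [0,0,-1,0,0,0],
    [0,0,0,0,0,0],
    [0,0,0,0,0,0],
  ],
)

```text
clock: 24.53
position: [0.4813, 0.2416, 0.1563]
ee_rot: [2.786, 0.526, -1.014]
force: [0.3, 0.3, 1.9]
width: 0.191
gripper_force: 50.0
```

```bash
python3 q.py
```

```text
24.53 tip [0.4927 0.2457 0.0479] d [ 0.001 -0.003 -1.   ] F [0.29 0.26 1.86] j3,j6 [0.84 1.83]
```

```bash
python3 -c "
import numpy as np
for k in range(15):
    a=np.radians(114.2+10*k+95); print(k,(1.673*np.cos(a)).round(2),(1.673*np.sin(a)).round(2))"
```

```text
0 -1.46 -0.82
1 -1.3 -1.06
2 -1.09 -1.27
3 -0.86 -1.44
4 -0.59 -1.56
5 -0.31 -1.64
6 -0.02 -1.67
7 0.27 -1.65
8 0.55 -1.58
9 0.82 -1.46
10 1.06 -1.3
11 1.27 -1.09
12 1.44 -0.86
13 1.56 -0.59
14 1.64 -0.31
```

step_arm(
  steps=[
    [0,0,-0.6,0,0,0],
    [0,0,0,0,0,0],
    [0,0,0,0,0,0],
  ],
)

```text
clock: 24.78
position: [0.4813, 0.2416, 0.1557]
ee_rot: [2.786, 0.526, -1.014]
force: [-0.4, 0.1, 2.7]
width: 0.192
gripper_force: 50.0
```

step_arm(
  steps=[
    [-1.46,-0.82,0,0,0,0],
    [-1.46,-0.82,0,0,0,0],
    [-1.46,-0.82,0,0,0,0],
    [-1.46,-0.82,0,0,0,0],
    [-1.46,-0.82,0,0,0,0],
    [-1.3,-1.06,0,0,0,0],
    [-1.3,-1.06,0,0,0,0],
    [-1.3,-1.06,0,0,0,0],
    [-1.3,-1.06,0,0,0,0],
    [-1.3,-1.06,0,0,0,0],
  ],
)

```text
clock: 25.62
position: [0.4673, 0.2322, 0.1557]
ee_rot: [2.786, 0.526, -1.014]
force: [1.7, 1.6, 2.6]
width: 0.193
gripper_force: 50.0
```

```bash
cat >> q.py <<'E'
v=t[:2]-C; print('r mm',(1e3*np.hypot(*v)).round(2),'ang along',((np.degrees(np.arctan2(v[1],v[0]))-114.2)%360).round(1))
E
python3 q.py
```

```text
25.62 tip [0.4788 0.2364 0.0472] d [ 0.001 -0.003 -1.   ] F [1.68 1.59 2.58] j3,j6 [0.85 1.8 ]
r mm 48.3 ang along 20.1
```

Tracking well (r 48.3 mm, steady force). I continue.

step_arm(
  steps=[
    [-1.09,-1.27,0,0,0,0],
    [-1.09,-1.27,0,0,0,0],
    [-1.09,-1.27,0,0,0,0],
    [-1.09,-1.27,0,0,0,0],
    [-1.09,-1.27,0,0,0,0],
    [-0.86,-1.44,0,0,0,0],
    [-0.86,-1.44,0,0,0,0],
    [-0.86,-1.44,0,0,0,0],
    [-0.86,-1.44,0,0,0,0],
    [-0.86,-1.44,0,0,0,0],
    [-0.59,-1.56,0,0,0,0],
    [-0.59,-1.56,0,0,0,0],
    [-0.59,-1.56,0,0,0,0],
    [-0.59,-1.56,0,0,0,0],
    [-0.59,-1.56,0,0,0,0],
  ],
)

```text
clock: 26.87
position: [0.4547, 0.2108, 0.1556]
ee_rot: [2.786, 0.526, -1.014]
force: [-0.2, 2.9, 2.6]
width: 0.192
gripper_force: 50.0
```

```bash
python3 q.py
```

```text
26.87 tip [0.4661 0.2149 0.0472] d [ 0.001 -0.003 -1.   ] F [-0.25  2.91  2.59] j3,j6 [0.85 1.76]
r mm 48.19 ang along 50.0
```

step_arm(
  steps=[
    [-0.31,-1.64,0,0,0,0],
    [-0.31,-1.64,0,0,0,0],
    [-0.31,-1.64,0,0,0,0],
    [-0.31,-1.64,0,0,0,0],
    [-0.31,-1.64,0,0,0,0],
    [-0.02,-1.67,0,0,0,0],
    [-0.02,-1.67,0,0,0,0],
    [-0.02,-1.67,0,0,0,0],
    [-0.02,-1.67,0,0,0,0],
    [-0.02,-1.67,0,0,0,0],
    [0.27,-1.65,0,0,0,0],
    [0.27,-1.65,0,0,0,0],
    [0.27,-1.65,0,0,0,0],
    [0.27,-1.65,0,0,0,0],
    [0.27,-1.65,0,0,0,0],
    [0.55,-1.58,0,0,0,0],
    [0.55,-1.58,0,0,0,0],
    [0.55,-1.58,0,0,0,0],
    [0.55,-1.58,0,0,0,0],
    [0.55,-1.58,0,0,0,0],
  ],
)

```text
clock: 28.53
position: [0.4572, 0.1781, 0.1556]
ee_rot: [2.786, 0.526, -1.014]
force: [-0.1, 2.8, 2.8]
width: 0.191
gripper_force: 50.0
```

```bash
python3 q.py
```

```text
28.53 tip [0.4687 0.1822 0.0472] d [ 0.001 -0.003 -1.   ] F [-0.08  2.78  2.8 ] j3,j6 [0.86 1.73]
r mm 48.0 ang along 89.9
```

step_arm(
  steps=[
    [0.82,-1.46,0,0,0,0],
    [0.82,-1.46,0,0,0,0],
    [0.82,-1.46,0,0,0,0],
    [0.82,-1.46,0,0,0,0],
    [0.82,-1.46,0,0,0,0],
    [1.06,-1.3,0,0,0,0],
    [1.06,-1.3,0,0,0,0],
    [1.06,-1.3,0,0,0,0],
    [1.06,-1.3,0,0,0,0],
    [1.06,-1.3,0,0,0,0],
    [1.27,-1.09,0,0,0,0],
    [1.27,-1.09,0,0,0,0],
    [1.27,-1.09,0,0,0,0],
    [1.27,-1.09,0,0,0,0],
    [1.27,-1.09,0,0,0,0],
  ],
)

```text
clock: 29.78
position: [0.4731, 0.1588, 0.1556]
ee_rot: [2.786, 0.526, -1.014]
force: [-2.8, 2.3, 2.4]
width: 0.193
gripper_force: 50.0
```

step_arm(
  steps=[
    [1.44,-0.86,0,0,0,0],
    [1.44,-0.86,0,0,0,0],
    [1.44,-0.86,0,0,0,0],
    [1.44,-0.86,0,0,0,0],
    [1.44,-0.86,0,0,0,0],
    [1.56,-0.59,0,0,0,0],
    [1.56,-0.59,0,0,0,0],
    [1.56,-0.59,0,0,0,0],
    [1.56,-0.59,0,0,0,0],
    [1.56,-0.59,0,0,0,0],
    [1.64,-0.31,0,0,0,0],
    [1.64,-0.31,0,0,0,0],
    [1.64,-0.31,0,0,0,0],
    [1.64,-0.31,0,0,0,0],
    [1.64,-0.31,0,0,0,0],
    [0,0,0,0,0,0],
    [0,0,0,0,0,0],
  ],
)

```text
clock: 31.2
position: [0.4968, 0.15, 0.1556]
ee_rot: [2.787, 0.526, -1.011]
force: [-0.4, -0.2, 2.3]
width: 0.193
gripper_force: 50.0
```

```bash
python3 q.py; python3 -c "
from p import *
print(mark(7)); delta([.482,-.121,.23],Rtool(-20,-158.5))"
```

```text
31.2 tip [0.5085 0.154  0.0472] d [ 0.002 -0.003 -1.   ] F [-0.37 -0.2   2.35] j3,j6 [0.86 1.76]
r mm 47.92 ang along 151.0
[0.5076493  0.15404573]
t 31.2 pos [0.4968 0.15   0.1556] F [-0.4 -0.2  2.3] w 0.193 gf 50.0 j [-0.83  0.93  0.86  1.4  -0.4   1.76 -1.1 ]
d mm [ -14.8 -271.    74.4] rot [ 0.386 -0.972  0.003] deg 59.9
```

The point reached the blue dot under steady load. I lift out slowly, then rotate back.

step_arm(
  steps=[
    [0,0,2,0,0,0],
    [0,0,3,0,0,0],
    [0,0,3,0,0,0],
    [0,0,3,0,0,0],
    [0,0,10,0,0,0],
    [0,0,20,0,0,0],
    [0,0,20,0.038,-0.097,0],
    [0,0,14,0.038,-0.097,0],
    [0,0,0,0.038,-0.097,0],
    [0,0,0,0.038,-0.097,0],
    [0,0,0,0.038,-0.097,0],
    [0,0,0,0.038,-0.097,0],
    [0,0,0,0.038,-0.097,0],
    [0,0,0,0.038,-0.097,0],
    [0,0,0,0.038,-0.097,0],
    [0,0,0,0.038,-0.097,0],
    [0,0,0,0,0,0],
    [0,0,0,0,0,0],
  ],
)

```text
clock: 32.7
position: [0.494, 0.1512, 0.2309]
ee_rot: [-2.984, -0.565, -0.502]
force: [0.1, 0.8, 0.0]
width: 0.191
gripper_force: 50.0
```

step_arm(
  steps=[
    [-1,-14,0,0,0,0.1],
    [-1,-14,0,0,0,0.1],
    [-1,-14,0,0,0,0.1],
    [-1,-14,0,0,0,0.1],
    [-1,-14,0,0,0,0.1],
    [-1,-14,0,0,0,0.1],
    [-1,-14,0,0,0,0.1],
    [-1,-14,0,0,0,0.1],
    [-1,-14,0,0,0,0.1],
    [-1,-14,0,0,0,0.1],
    [-1,-14,0,0,0,0.1],
    [-1,-14,0,0,0,0.1],
    [-1,-14,0,0,0,0.1],
    [-1,-14,0,0,0,0.1],
    [-1,-14,0,0,0,0.1],
    [0,-14,0,0,0,0.1],
    [0,-14,0,0,0,0.1],
    [0,-14,0,0,0,0.1],
  ],
)

```text
clock: 34.2
position: [0.4833, -0.0957, 0.2296]
ee_rot: [-1.401, -2.47, -0.242]
force: [-0.2, 0.2, -1.0]
width: 0.193
gripper_force: 50.0
```

```bash
python3 -c "
from p import *
delta([.482,-.121,.165],Rtool(-20,0))
"
```

```text
t 34.2 pos [ 0.4833 -0.0957  0.2296] F [-0.2  0.2 -1. ] w 0.193 gf 50.0 j [-0.29  0.45  0.79  1.75 -0.5   1.4   1.21]
d mm [ -1.3 -25.3 -64.6] rot [0.003 0.012 1.033] deg 59.2
```

step_arm(
  steps=[
    [0,-5,0,0,0.001,0.1],
    [0,-5,0,0,0.001,0.1],
    [0,-5,0,0,0.001,0.1],
    [0,-5,0,0,0.001,0.1],
    [0,-3,0,0,0.001,0.1],
    [0,-2,0,0,0.001,0.1],
    [-1,0,-10,0,0.001,0.1],
    [0,0,-20,0,0.001,0.1],
    [0,0,-20,0,0.001,0.1],
    [0,0,-20,0,0.001,0.1],
    [0,0,-15,0,0.001,0.033],
    [0,0,-10,0,0,0],
    [0,0,0,0,0,0],
    [0,0,0,0,0,0],
    [0,0,0,0,0,0],
  ],
)

```text
clock: 35.45
position: [0.4812, -0.1198, 0.1358]
ee_rot: [-0.01, -2.799, -0.0]
force: [-0.2, -0.0, -0.7]
width: 0.191
gripper_force: 50.0
```

```bash
python3 -c "
from p import *
delta([.5121,-.1209,.072],Rtool(-20,0)); t,d=tip(); b=t-.171*d; print(t,d,b)
for p in(t,b): print(proj('side',p).round(1),proj('top',p).round(1))
meas('k1')
m=cv2.imread('pics/k1_side.png').astype(int)
k=(m[:,:,2]>m[:,:,0]+70)&(m[:,:,1]>m[:,:,0]+45)
ys,xs=np.nonzero(k[225:275,265:330]); print('brass side',[(x+265,y+225) for x,y in zip(xs,ys)][:12])
"
```

```text
t 35.45 pos [ 0.4812 -0.1198  0.1358] F [-0.2 -0.  -0.7] w 0.191 gf 50.0 j [-0.25  0.57  0.54  1.75 -0.21  1.23  1.93]
d mm [ 30.9  -1.1 -63.8] rot [0.001 0.007 0.007] deg 0.5
[ 0.38144006 -0.1191849   0.09148197] [-0.86265436  0.00545575 -0.50576446] [ 0.52895396 -0.12011783  0.17796769]
[282.2 247.5] [370.2 254.2]
[335.  221.3] [374.7 193.8]
side [([300, 225, 19, 16, 129], [308.7, 233.3])]
top [([369, 220, 8, 15, 77], [372.8, 228.1])]
brass side [(np.int64(287), np.int64(243)), (np.int64(285), np.int64(244)), (np.int64(286), np.int64(244)), (np.int64(287), np.int64(244)), (np.int64(288), np.int64(244)), (np.int64(283), np.int64(245)), (np.int64(284), np.int64(245)), (np.int64(285), np.int64(245)), (np.int64(286), np.int64(245)), (np.int64(287), np.int64(245)), (np.int64(288), np.int64(245)), (np.int64(282), np.int64(246))]
```

step_arm(
  steps=[
    [1,-1.1,-6,0.001,0.007,0.007],
    [0,0,-6,0,0,0],
    [4,0,-6.9,0,0,0],
    [4,0,-6.9,0,0,0],
    [4,0,-6.9,0,0,0],
    [4,0,-6.9,0,0,0],
    [3,0,-5.2,0,0,0],
    [2,0,-3.5,0,0,0],
    [2,0,-3.5,0,0,0],
    [2,0,-3.5,0,0,0],
    [2,0,-3.5,0,0,0],
    [1.5,0,-2.6,0,0,0],
    [0.8,0,-1.3,0,0,0],
    [0,0,0,0,0,0],
    [0,0,0,0,0,0],
    [0,0,0,0,0,0],
  ],
)

```text
clock: 36.88
position: [0.5116, -0.1198, 0.0729]
ee_rot: [0.005, -2.794, 0.001]
force: [3.4, -0.9, -0.6]
width: 0.192
gripper_force: 50.0
```

```bash
python3 -c "
from p import *
delta([.5121,-.1209,.072],Rtool(-20,0))"
```

```text
t 36.88 pos [ 0.5116 -0.1198  0.0729] F [ 3.4 -0.9 -0.6] w 0.192 gf 50.0 j [-0.22  0.7   0.51  1.71 -0.26  1.16  1.96]
d mm [ 0.5 -1.1 -0.9] rot [ 0.     0.002 -0.003] deg 0.2
```

step_arm(
  steps=[
    [0.5,-0.6,-0.4,0,0,0],
    [0.3,-0.4,-0.4,0,0,0],
    [0,0,0,0,0,0],
    [0,0,0,0,0,0],
  ],
)

```text
clock: 37.22
position: [0.512, -0.1205, 0.0722]
ee_rot: [0.005, -2.793, 0.001]
force: [4.4, 1.4, 4.4]
width: 0.196
gripper_force: 50.0
```

step_arm(
  steps=[
    [0,0,0,0,0,0],
    [0,0,0,0,0,0],
    [0,0,0,0,0,0],
    [0,0,0,0,0,0],
    [0,0,0,0,0,0],
    [0,0,0,0,0,0],
    [0,0,0,0,0,0],
    [0,0,0,0,0,0],
    [3.4,0,9.4,0,0,0],
    [6.8,0,18.8,0,0,0],
    [6.8,0,18.8,0,0,0],
    [6.8,0,18.8,0,0,0],
    [6.8,0,18.8,0,0,0],
    [6.8,0,18.8,0,0,0],
    [0,0,0,0,0,0],
    [0,0,0,0,0,0],
    [0,0,0,0,0,0],
  ],
  gripper=0.55,
)

```text
clock: 38.63
position: [0.5488, -0.1207, 0.1752]
ee_rot: [0.004, -2.792, 0.001]
force: [-0.6, 0.4, 0.6]
width: 0.548
gripper_force: 0.0
```

```bash
python3 -c "
from p import *
delta([.5323,-.121,.1282],Rtool(-20,0))
m=np.array([.5079,-.121,.0845]);d=np.array([-.866,0,-.5])
for x in(-60,111): print(x,proj('side',m+d*x/1e3).round(1),proj('top',m+d*x/1e3).round(1))
meas('k2')
for n in('g7','k2'):
    m=cv2.imread(f'pics/{n}_side.png').astype(int)
    k=(m[:,:,2]>m[:,:,0]+70)&(m[:,:,1]>m[:,:,0]+45)
    ys,xs=np.nonzero(k[245:275,285:303]); print(n,'brass',xs.min()+285,ys.max()+245,xs.mean()+285,ys.mean()+245)
    print(cv2.absdiff(cv2.imread('pics/g7_side.png')[240:275,285:320],cv2.imread('pics/k2_side.png')[240:275,285:320]).max())
"
```

```text
t 38.63 pos [ 0.5488 -0.1207  0.1752] F [-0.6  0.4  0.6] w 0.548 gf 0.0 j [-0.23  0.64  0.54  1.53 -0.22  1.4   1.92]
d mm [-16.5  -0.3 -47. ] rot [ 0.    -0.    -0.003] deg 0.2
-60 [345.1 236.5] [372.1 188. ]
111 [293.7 261.2] [368.3 245.7]
side [([311, 234, 35, 21, 248], [327.6, 244.2])]
top [([367, 196, 8, 31, 181], [370.7, 212.4])]
g7 brass 294 261 296.6470588235294 259.52941176470586
26
k2 brass 294 261 296.85 259.1
26
```

The scriber is back in the same place in the rest, with its tip at (294,261) both times. I sign off.

```bash
python3 -c "
from cell import job
print(job.sign_off())"
```

```text
the job is handed in; nothing more can be done
None
```

The job is handed in, with no verdict returned: the scriber was laid in its rest, retaken at a slant and run upright along the groove floor (about 10 mm deep) from the red dot to the blue, then laid back in its rest and let go at 38.6 s, with its tip where it lay before.

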